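# Make up the embedding kit and the cutting kit

## Robot

A 7-joint arm with a two-finger parallel gripper is mounted at the origin on a cart in front of the work surface, level with it; the furniture and walls round the work are solid. World frame = base frame: x ahead of the robot, y to its left, z up, the work surface at z = 0. Lengths are in m, angles in rad, forces in N, time in s.
With the tool pointing down it reaches from about 0.425 to 0.875 m from the base axis. Payload 4.7 kg.
Tool frame: the origin (TCP) lies between the finger pads; the fingertips stand 8 mm ahead of it and the grasp point (between the pads) lies 11 mm behind it; z points along the fingers, y is the direction in which the jaws open and shut (so a half turn about z gives the same grasp; the last joint's range is limited). The gripper opens to 87 mm and grips with 3 to 60 N. Pads are 19 mm wide; open, the fingers measure 117 mm over their backs; the gripper's body (75 mm by 190 mm) begins 51 mm behind the grasp point.
Start: joints at [-1.324, 0.321, -0.07, 1.45, 0.023, 1.371, -0.057], TCP at [0.15, 0.632, 0.231] pointing down, gripper open.
Joint ranges: [-2.86, 2.86], [-0.3, 2.09], [-1.38, 1.24], [0.06, 2.45], [-1.56, 4.7], [0.09, 2.05], [-2.69, 2.69]. Speed limits (rad/s): [2.57, 2.57, 3.14, 3.14, 3.14, 3.14, 3.14].

## Interface

Orientations are given as a rotation vector (axis times angle).
In Python, from bench import ctrl, optics, ticket gives the robot as it stands.
- The arm moves only by the tool play_rows, never from a script. Its argument "motion" is a list of rows, each a list of 5 numbers: the closure, from 0 (fully open) to 1 (shut), then the shift along the tool's x, y, z in cm, then the turn about the tool's z in rad. In form: [[jaw, tx, ty, tz, spin], ...]. A call has 1 to 20 rows; each row shifts and turns the commanded pose from where the row before left it, along the tool's axes as they then stand; what a row does not reach is not made up. A row lasts 1/8 s, in which the tool goes at most 62.5 mm and 10.7 degrees, less where a joint would pass 70% of its speed; a pose out of reach is approached as far as the arm can. A call is refused whole if a number of a shift passes 6.25 or a number of a turn 0.188, either way. A call with a gripper value outside its range is refused whole. The fingers move at their own pace and stop on an object; "force" is the grip in N (left out, the last holds). Time passes only in rows, so rows that do not move let the fingers close. It gives the time, the measured TCP pose, the force and the opening at its end, in the units of the state.
- ctrl.get_state(): the state, without advancing time (a new reading comes with each control period).
- optics.get_image(name): name is "side" or "top" or "wrist"; returns the picture (480x640x3 uint8, red, green, blue); there is no depth.
- optics.calibration(name): a dict with "K" (3x3 intrinsics, pixels), "pose" (4x4, takes a point from camera to world coordinates); the wrist camera has in their place "hand_eye" (4x4, takes a point from camera to tool coordinates, whose origin is the TCP and whose axes are the flange's). Camera axes: x right, y down, z forward; pixel columns grow to the right and rows downward; lengths in m; the calibration is good to about 2 mm. A picture is of the moment at which its call begins: read the wrist's pose just before it. calibration takes no time and is no camera call.
- ticket.close_job(): hands the job in, once; it reports no verdict.
The state is a dict: "time": time; "joint_positions": joint angles; "qd": joint speeds; "joint_torque": joint torques, N m; "position": TCP position; "tool_rot": TCP orientation; "ft_force": force on the tool from outside, world axes, zero at the start; "torque": the same for the moment, N m; "grip_width": opening from 0.0 (shut) to 1.0 (fully open).
Only numpy, scipy, OpenCV 4.12 (cv2) and the standard library are available. Lean on these libraries where they do the work, as an engineer would, in place of code of your own. Each camera call takes 0.05 s, during which the arm holds its last target.

## Task

Make up the two kits from the stock on the bench. The tray with two pockets gets the high stack of steel moulds (three moulds) and the white bottle with the pointed nozzle; the tray with three pockets gets the low stack of steel moulds (two moulds), the block of plain wax and the brown dropper bottle. Stand each thing upright, flat on the floor of a pocket of its own (any pocket of that tray will do), and leave the petri dish and the specimen cassette where they are.

Things in the scene. Friction and masses are not known exactly. Their poses are not given: they have to be found in the camera images.
- tray_two: Grey plastic kit tray, 76 mm in x, 147 mm in y (with its lips) and 9 mm high, fixed to the bench, with two open rectangular pockets in a row along its y axis. Each pocket is 60 mm (x) by 56 mm (y) and 6 mm deep: its floor is 3 mm above the bench, the ribs round it 9 mm. Origin under the middle of the tray, at bench height; pocket centres at x = 0, y = -34 and +34 mm. x points away from the robot, y to its left, to within 0.1 rad.
- tray_three: Grey plastic kit tray, 76 mm in x, 215 mm in y (with its lips) and 9 mm high, fixed to the bench, with three open rectangular pockets in a row along its y axis. Each pocket is 60 mm (x) by 56 mm (y) and 6 mm deep: its floor is 3 mm above the bench, the ribs round it 9 mm. Origin under the middle of the tray, at bench height; pocket centres at x = 0, y = -68, 0 and +68 mm. x points away from the robot, y to its left, to within 0.1 rad.
- mould_high_mid (a point): High stack of three steel base moulds stuck together, upside down, one piece: 30 mm (x) by 39 mm (y), 22 mm high; each mould about 7 mm, the lowest 24 mm wide in x, the middle 28, the top 30. About 66 g. Loose; stands upright; the point is at its centre, half-way up, z up; turned by up to 0.6 rad about z.
- mould_low_mid (a point): Low stack of two steel base moulds stuck together, upside down, one piece: 28 mm (x) by 38 mm (y), 14 mm high; the upper half is 28 mm wide in x, the lower 24. About 44 g. Loose; stands upright; the point is at its centre, half-way up, z up; turned by up to 0.6 rad about z.
- wax_mid (a point): Plain block of white paraffin wax: 32 mm (x) by 44 mm (y), 18 mm high, about 30 g, no cassette under it. Loose; stands upright; the point is at its centre, half-way up, z up; turned by up to 0.6 rad about z.
- nozzle_bottle_mid (a point): White plastic oil bottle with a green pointed nozzle: round body 37 mm in diameter up to 64 mm, nozzle 17 mm thick to the top at 98 mm. About 60 g. Loose; stands upright; the point is at its centre, half-way up, z up; turned by up to 0.6 rad about z.
- dropper_mid (a point): Brown glass dropper bottle with a black rubber bulb: round body 33 mm in diameter up to 70 mm, cap 24 mm thick to 77 mm, bulb 13 mm thick to the top at 102 mm. About 70 g. Loose; stands upright; the point is at its centre, half-way up, z up; turned by up to 0.6 rad about z.
- dish_mid (a point): Empty clear petri dish, 57 mm in diameter, 12 mm high, loose; stays where it is. The point is at its centre, half-way up. (To the left of all the work, beyond y = +0.2 m, stands a fixed flotation bath with a raised panel: pass over it with the fingers at least 0.35 m above the bench.)
- specimen_mid (a point): Pale embedding cassette with a small block of wax and tissue on it, 40 mm (x) by 28 mm (y), 11 mm high, loose; stays where it is. The point is at its centre, half-way up.
Things that resemble listed ones, but are neither listed nor needed, are in the scene too. What is shaped like the part that bears mould_low_mid but black or turquoise is not meant.

How it is judged:
At the end, for the whole second after the job is handed in: Each thing named for a tray stands on the floor of one of its pockets (height within 3.5 mm, within 0.1 rad of upright), at rest, within 17 mm (tray's x) and 15 mm (y) of the pocket's centre; dish and cassette are within 30 mm of where they stood (x of mould_high_mid in the frame of tray_two between -0.017 and 0.017 m and z of mould_high_mid in the frame of tray_two between 0.0105 and 0.0175 m and (y of mould_high_mid in the frame of tray_two between -0.049 and -0.019 m or y of mould_high_mid in the frame of tray_two between 0.019 and 0.049 m) and angle between each of mould_high_mid, nozzle_bottle_mid, mould_low_mid, wax_mid, dropper_mid's own z axis and vertical below 0.1 rad and linear speed of each of mould_high, nozzle_bottle, mould_low, wax, dropper below 0.02 m/s and x of nozzle_bottle_mid in the frame of tray_two between -0.017 and 0.017 m and z of nozzle_bottle_mid in the frame of tray_two between 0.0485 and 0.0555 m and (y of nozzle_bottle_mid in the frame of tray_two between -0.049 and -0.019 m or y of nozzle_bottle_mid in the frame of tray_two between 0.019 and 0.049 m) and x of mould_low_mid in the frame of tray_three between -0.017 and 0.017 m and z of mould_low_mid in the frame of tray_three between 0.0065 and 0.0135 m and (y of mould_low_mid in the frame of tray_three between -0.083 and -0.053 m or y of mould_low_mid in the frame of tray_three between -0.015 and 0.015 m or y of mould_low_mid in the frame of tray_three between 0.053 and 0.083 m) and x of wax_mid in the frame of tray_three between -0.017 and 0.017 m and z of wax_mid in the frame of tray_three between 0.0085 and 0.0155 m and (y of wax_mid in the frame of tray_three between -0.083 and -0.053 m or y of wax_mid in the frame of tray_three between -0.015 and 0.015 m or y of wax_mid in the frame of tray_three between 0.053 and 0.083 m) and x of dropper_mid in the frame of tray_three between -0.017 and 0.017 m and z of dropper_mid in the frame of tray_three between 0.0505 and 0.0575 m and (y of dropper_mid in the frame of tray_three between -0.083 and -0.053 m or y of dropper_mid in the frame of tray_three between -0.015 and 0.015 m or y of dropper_mid in the frame of tray_three between 0.053 and 0.083 m) and distance of each of dish_mid, specimen_mid from where it was at the start of the episode below 0.03 m); the robot touches nothing.
It also fails if it takes over 120 s, if anything falls off the work surface, if the arm or the gripper's body presses on something with over 40 N, if the wrist force passes 120 N, or if a joint passes its speed limit or range.

## Working session

There is one attempt and no reset: what is moved stays moved. The work goes in short steps, Python scripts to look and compute and a tool call to move; the robot and the scene stay as the last step left them, time stands still between calls to the robot, and variables do not carry over. Pictures are saved under pics/ and viewed, and the job is handed in when it is done.

Besides the shell and the picture viewer there is one more tool, called after ">>>" as a command line: name --pt "numbers of a row" for each row, then --argument value for the rest. play_rows: Moves the arm, as the interface text tells. Its arguments: {"type":"object","properties":{"motion":{"type":"array"},"force":{"type":"number"}},"required":["motion"]}

```bash
ls; mkdir -p pics; python3 - <<'E'
from bench import ctrl, optics
import cv2
s=ctrl.get_state(); print(s)
for n in ["top","side","wrist"]:
    im=optics.get_image(n); cv2.imwrite(f"pics/{n}0.png",im[:,:,::-1])
    print(n,optics.calibration(n))
E
```

```text
pics
{'time': 0.0, 'joint_positions': array([-1.32387999,  0.32183282, -0.07008901,  1.45169167,  0.02259456,
        1.37080827, -0.05693219]), 'qd': array([-4.14103802e-05, -7.59855690e-04,  4.79142314e-04, -1.16462327e-03,
       -8.81581631e-04, -1.09598084e-03,  2.10647995e-04]), 'joint_torque': array([-1.41976589e-04, -4.91280019e+01, -4.04051598e-01, -3.12529886e+01,
       -6.39930367e-02,  4.35029995e-02,  1.57211844e-04]), 'position': array([0.14988392, 0.63191605, 0.2294468 ]), 'tool_rot': array([-3.64863230e-01, -3.12019684e+00,  3.06045925e-03]), 'ft_force': array([-0.79078091,  0.30913544, -0.17111744]), 'torque': array([-0.02885483,  0.01364806, -0.0072376 ]), 'grip_width': 0.9969657464759965}
top {'K': array([[584.42615568,   0.        , 315.50859913],
       [  0.        , 584.42615568, 234.9256168 ],
       [  0.        ,   0.        ,   1.        ]]), 'pose': array([[-0.02290352, -0.9952976 ,  0.09411755,  0.51553654],
       [-0.99971089,  0.02349033,  0.0051316 , -0.15135979],
       [-0.00731832, -0.09397281, -0.99554787,  0.9093837 ],
       [ 0.        ,  0.  
[... 277 characters left out ...]
  [-0.93889689, -0.22948444,  0.25653368, -0.39673006],
       [ 0.00677071, -0.75747672, -0.65282706,  0.70820921],
       [ 0.        ,  0.        ,  0.        ,  1.        ]])}
wrist {'K': array([[394.63687488,   0.        , 317.42352207],
       [  0.        , 394.63687488, 239.29834324],
       [  0.        ,   0.        ,   1.        ]]), 'hand_eye': array([[-9.76882411e-04, -9.64500165e-01, -2.64080438e-01,
         7.28404125e-02],
       [ 9.99999499e-01, -8.84586919e-04, -4.68409145e-04,
        -4.07622981e-04],
       [ 2.18178597e-04, -2.64080763e-01,  9.64500546e-01,
        -1.54770134e-01],
       [ 0.00000000e+00,  0.00000000e+00,  0.00000000e+00,
         1.00000000e+00]])}
```

View pics/top0.png

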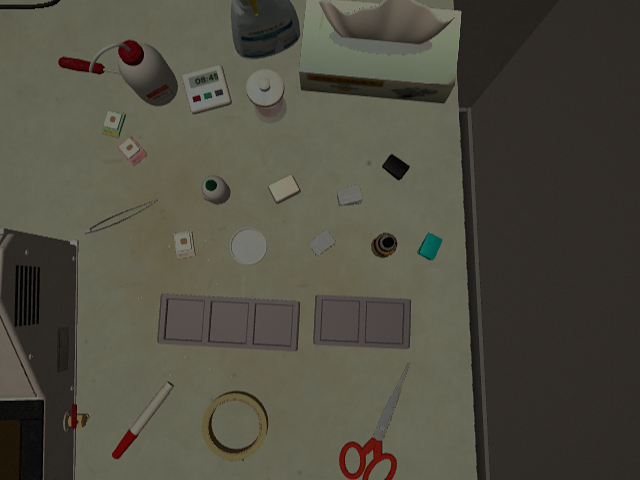

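View pics/side0.png

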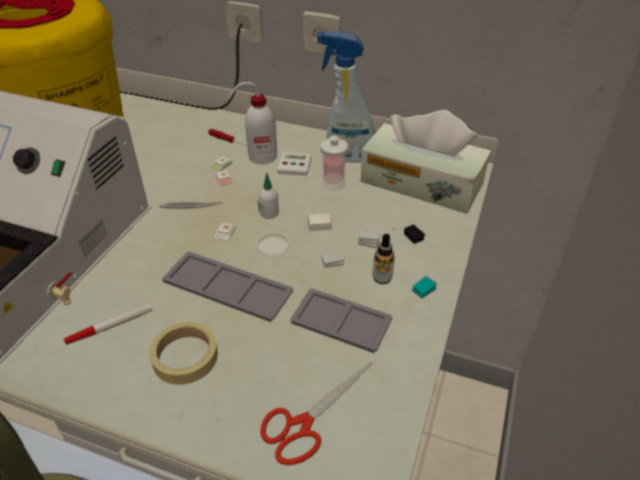

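View pics/wrist0.png

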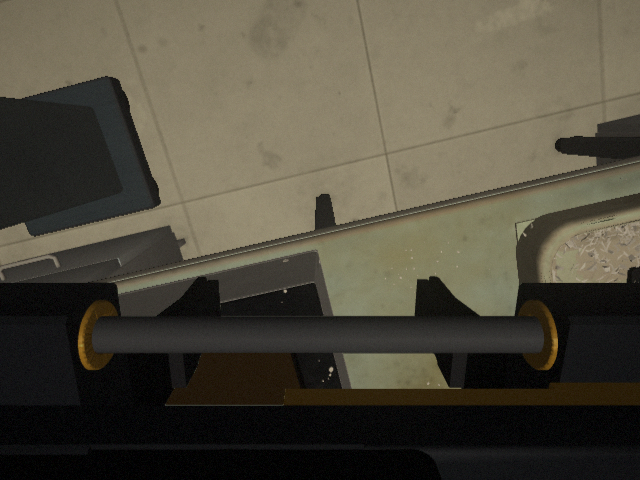

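```bash
cat > h.py <<'E'
import numpy as np, cv2
from bench import ctrl, optics
def proj(n,p):
    c=optics.calibration(n); T=np.linalg.inv(c["pose"]); q=c["K"]@(T[:3,:3]@np.array(p,float)+T[:3,3]); return q[:2]/q[2]
def ray(K,P,px,z):
    d=P[:3,:3]@np.linalg.inv(K)@np.array([px[0],px[1],1.]); t=(z-P[2,3])/d[2]; return P[:3,3]+t*d
def p2w(n,px,z):
    c=optics.calibration(n); return ray(c["K"],c["pose"],px,z)
E
python3 - <<'E'
import cv2
a=cv2.imread('pics/top0.png')[150:350,150:460]; b=cv2.imread('pics/side0.png')[160:360,150:450]
cv2.imwrite('pics/tc.png',cv2.resize(a,None,fx=2.55,fy=2.55,interpolation=cv2.INTER_CUBIC))
cv2.imwrite('pics/sc.png',cv2.resize(b,None,fx=2.6,fy=2.6,interpolation=cv2.INTER_CUBIC))
E
```

```text
(no output)
```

View pics/tc.png

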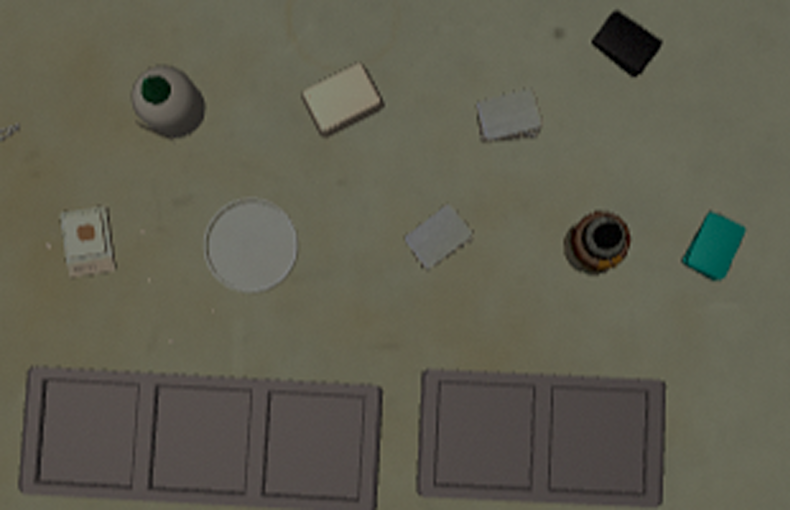

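View pics/sc.png

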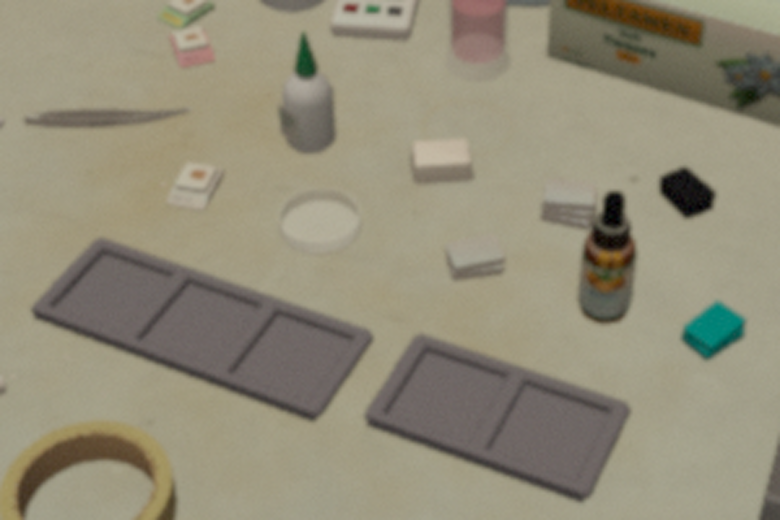

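```bash
python3 - <<'E'
from h import *
f=lambda u,v:(150+u/2.55,150+v/2.55)
for n,px,z in [("high",f(509,113),.022),("low",f(439,236),.014),("wax",f(343,97),.018),("nozbase",f(172,106),.035),("noztip",f(155,88),.098),("bulb",f(607,234),.102),("dropbody",f(600,242),.06),("dish",f(251,245),.01),("spec",f(88,241),.008),("black",f(627,43),.014),("turq",f(716,245),.014)]:
    print(n,np.round(p2w("top",px,z),4))
T3=[f(30,366),f(382,386),f(376,510),f(20,492)]; T2=[f(424,369),f(664,380),f(663,505),f(417,494)]
for T in (T3,T2):
    w=np.array([p2w("top",p,.009) for p in T]); c=w.mean(0); print(np.round(w,3).tolist(),np.round(c,4))
    e=(w[0]+w[3]-w[1]-w[2])/2; print(np.linalg.norm(e), 'yaw',np.arctan2(-e[0],e[1]), np.linalg.norm(w[0]-w[3]),np.linalg.norm(w[1]-w[2]))
E
```

```text
high [ 0.6608 -0.2005  0.022 ]
low [ 0.5882 -0.1567  0.014 ]
wax [ 0.6736 -0.1006  0.018 ]
nozbase [6.677e-01 2.000e-04 3.500e-02]
noztip [ 0.667  -0.0014  0.098 ]
bulb [ 0.58   -0.2474  0.102 ]
dropbody [ 0.5788 -0.2482  0.06  ]
dish [ 0.5857 -0.0428  0.01  ]
spec [0.5906 0.0565 0.008 ]
black [ 0.7035 -0.2741  0.014 ]
turq [ 0.5788 -0.3231  0.014 ]
[[0.516, 0.091, 0.009], [0.499, -0.12, 0.009], [0.426, -0.115, 0.009], [0.441, 0.097, 0.009]] [ 0.4704 -0.0117  0.009 ]
0.21276411894998504 yaw -0.07555519704194052 0.07504078337129108 0.07351430895145952
[[0.509, -0.146, 0.009], [0.499, -0.29, 0.009], [0.425, -0.286, 0.009], [0.435, -0.14, 0.009]] [ 0.4667 -0.2154  0.009 ]
0.14536280774629845 yaw -0.0673754203194641 0.07428400405557725 0.07399605498707254
```

>>> play_rows --pt "0 0 0 -6 0" --pt "0 0 0 -6 0" --pt "0 0 0 -6 0" --pt "0 -5.2 -1.75 0 0" --pt "0 -5.2 -1.75 0 0" --pt "0 -5.2 -1.75 0 0" --pt "0 -5.2 -1.75 0 0" --pt "0 -5.2 -1.75 0 0" --pt "0 -5.2 -1.75 0 0" --pt "0 -5.2 -1.75 0 0" --pt "0 -5.2 -1.75 0 0" --pt "0 -2.15 -5.2 0 0" --pt "0 -2.15 -5.2 0 0" --pt "0 -2.15 -5.2 0 0" --pt "0 -2.15 -5.2 0 0" --pt "0 -2.15 -5.2 0 0" --pt "0 -2.15 -5.2 0 0" --pt "0 -2.15 -5.2 0 0" --pt "0 -2.15 -5.2 0 0" --pt "0 -2.15 -5.2 0 0"

```text
time: 2.65
position: [0.6028, -0.1013, 0.4104]
tool_rot: [-0.364, -3.12, -0.001]
ft_force: [0.8, 0.4, -0.2]
grip_width: 0.999
```

>>> play_rows --pt "0 0 0 0 0.167" --pt "0 0 0 0 0.167" --pt "0 0 0 0 0.167" --pt "0 0 0 0 0.167" --pt "0 0 0 0 0.167" --pt "0 0 0 0 0.167" --pt "0 0 0 0 0.167" --pt "0 0 0 0 0.167" --pt "0 0 0 0 0"

```text
time: 3.78
position: [0.6027, -0.0996, 0.4102]
tool_rot: [-2.217, -2.225, 0.001]
ft_force: [-0.0, -0.2, 0.4]
grip_width: 1.001
```

```bash
cat >> h.py <<'E'
from scipy.spatial.transform import Rotation as Ro
def T_tool():
    s=ctrl.get_state(); T=np.eye(4); T[:3,:3]=Ro.from_rotvec(s["tool_rot"]).as_matrix(); T[:3,3]=s["position"]; return T
def wrist(name):
    T=T_tool(); im=optics.get_image("wrist"); cv2.imwrite(f"pics/{name}.png",im[:,:,::-1])
    np.save(f"pics/{name}.npy",T); return im
def w2w(name,px,z):
    c=optics.calibration("wrist"); return ray(c["K"],np.load(f"pics/{name}.npy")@c["hand_eye"],px,z)
def go(x,y,z,jaw):
    "shift in tool axes (cm) then spin (rad) so that tool y has yaw jaw (mod pi)"
    T=T_tool(); d=T[:3,:3].T@(np.array([x,y,z])-T[:3,3])*100
    cur=np.arctan2(T[1,1],T[0,1]); s=(cur-jaw+np.pi/2)%np.pi-np.pi/2
    print("pos",np.round(T[:3,3],4),"jawyaw",round(cur,3),"shift",np.round(d,2),"spin",round(s,3))
E
python3 - <<'E'
from h import *
wrist("w1")
E
```

```text
(no output)
```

View pics/w1.png

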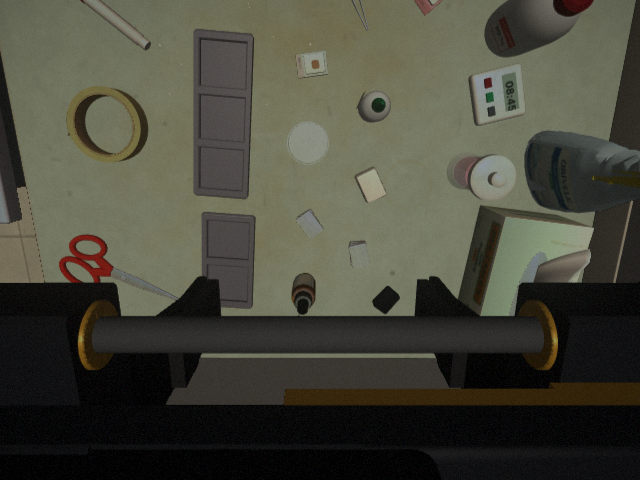

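```bash
python3 - <<'E'
import cv2
a=cv2.imread('pics/w1.png')[80:320,185:410]
cv2.imwrite('pics/w1c.png',cv2.resize(a,None,fx=2.5,fy=2.5,interpolation=cv2.INTER_CUBIC))
E
```

```text
(no output)
```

View pics/w1c.png

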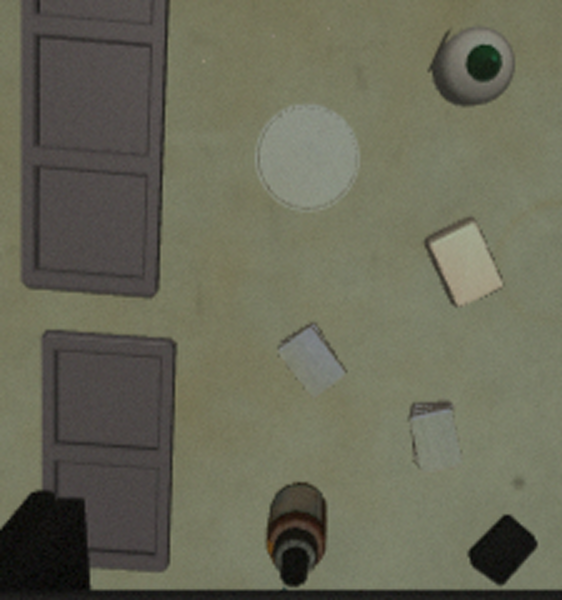

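```bash
python3 - <<'E'
from h import *
f=lambda u,v:(185+u/2.5,80+v/2.5)
g=lambda p,z:w2w("w1",f(*p),z)
for n,cs,z in [("high",[(411,416),(453,412),(462,463),(420,470)],.022),("low",[(282,349),(316,327),(346,369),(315,392)],.014),("wax",[(430,243),(473,219),(503,288),(459,305)],.018)]:
    w=np.array([g(c,z) for c in cs]); c=w.mean(0)
    e=(w[0]+w[1]-w[2]-w[3])/2; e2=(w[1]+w[2]-w[0]-w[3])/2
    print(n,np.round(c,4),"len",np.linalg.norm(e),np.linalg.norm(e2),"yaw",np.arctan2(-e[0],e[1]),np.arctan2(e2[1],e2[0]))
print("nozzle body",g((474,66),.045),"tip",g((484,62),.098)); print("drop bulb top",g((294,562),.102), "base bottom edge", g((299,484),.0))
print("dish",g((307,158),.008))
w=np.array([g(c,.009) for c in [(43,331),(175,340),(167,570)]]);print(np.round(w,4),(w[0]+w[2])/2)
w=np.array([w2w("w1",p,.009) for p in [(195,30),(254,32),(248,198),(194,193)]]); e=(w[0]+w[1]-w[2]-w[3])/2
print(np.round(w,4).tolist(),w.mean(0),np.arctan2(-e[0],e[1]),np.linalg.norm(e))
E
```

```text
high [ 0.6628 -0.2016  0.022 ] len 0.03238016125820315 0.02438492422142245 yaw 0.19211094066376228 0.14075531494591811
low [ 0.5924 -0.1557  0.014 ] len 0.030749996539013842 0.02288251554599951 yaw 0.6257984752441156 0.6193862484660004
wax [ 0.6766 -0.1003  0.018 ] len 0.04034512581886532 0.026270470582271443 yaw 0.45626597692668774 0.44863612649991663
nozzle body [0.67282485 0.00235636 0.045     ] tip [0.66999511 0.00100795 0.098     ]
drop bulb top [ 0.58316891 -0.24121001  0.102     ] base bottom edge [ 0.58248494 -0.23668993  0.        ]
dish [ 0.58822182 -0.04369003  0.008     ]
[[ 0.4364 -0.1406  0.009 ]
 [ 0.512  -0.1456  0.009 ]
 [ 0.5015 -0.2897  0.009 ]] [ 0.46895469 -0.21513069  0.009     ]
[[0.4448, 0.0963, 0.009], [0.52, 0.0942, 0.009], [0.503, -0.1196, 0.009], [0.4269, -0.1127, 0.009]] [ 0.47370296 -0.01044105  0.009     ] -0.08238860199596179 0.21206452091567196
```

```bash
python3 - <<'E'
from h import *
go(.581,-.247,.12,0.0)
E
```

```text
pos [ 0.6027 -0.0996  0.4103] jawyaw 0.005 shift [-14.73  -2.24  29.03] spin 0.005
```

>>> play_rows --pt "0 -2.45 -0.37 4.84 0" --pt "0 -2.45 -0.37 4.84 0" --pt "0 -2.45 -0.37 4.84 0" --pt "0 -2.45 -0.37 4.84 0" --pt "0 -2.45 -0.37 4.84 0" --pt "0 -2.45 -0.37 4.84 0" --pt "0 0 0 0 0" --pt "0 0 0 0 0" --force 20

```text
time: 4.82
position: [0.5821, -0.2462, 0.1215]
tool_rot: [2.216, 2.225, 0.002]
ft_force: [1.0, 1.1, 0.8]
grip_width: 1.002
```

```bash
python3 - <<'E'
from h import *
go(.581,-.247,.046,0.0)
wrist("w2")
E
```

```text
pos [ 0.5821 -0.2462  0.1215] jawyaw 0.004 shift [-0.09 -0.13  7.55] spin 0.004
```

View pics/w2.png

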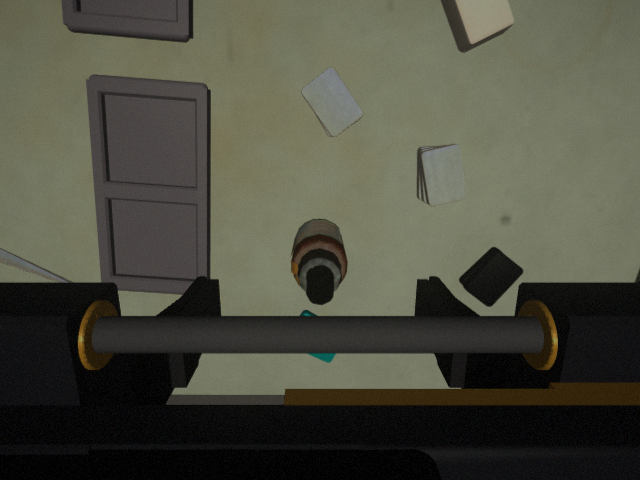

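```bash
python3 - <<'E'
from h import *
print(w2w("w2",(320,290),.10), w2w("w2",(319,234),0.0), w2w("w2",(319,257),.077))
for n,cs,z in [("high",[(419,149),(459,144),(467,197),(429,206)],.022),("low",[(303,95),(332,68),(362,109),(334,137)],.014)]:
    w=np.array([w2w("w2",c,z) for c in cs]); c=w.mean(0)
    e=(w[0]+w[1]-w[2]-w[3])/2; e2=(w[1]+w[2]-w[0]-w[3])/2
    print(n,np.round(c,4),"len",np.linalg.norm(e),np.linalg.norm(e2),"yaw",np.arctan2(-e[0],e[1]),np.arctan2(e2[1],e2[0]))
w=np.array([w2w("w2",p,.009) for p in [(89,76),(210,82),(210,294),(105,291)]]);print(np.round(w,4))
E
```

```text
[ 0.58253447 -0.2477988   0.1       ] [ 0.5826198  -0.24596095  0.        ] [ 0.58214951 -0.23858715  0.077     ]
high [ 0.662  -0.2007  0.022 ] len 0.03597640612769836 0.02497843100666237 yaw 0.24689849788654256 0.183519641574389
low [ 0.5909 -0.1569  0.014 ] len 0.03147340248455271 0.024181338037232637 yaw 0.6691734428472479 0.7486354443696018
[[ 0.4372 -0.1411  0.009 ]
 [ 0.5132 -0.1444  0.009 ]
 [ 0.5032 -0.289   0.009 ]
 [ 0.427  -0.2868  0.009 ]]
```

>>> play_rows --pt "0 0 0 2.5 0" --pt "0 0 0 2.5 0" --pt "0 0 0 2.5 0" --pt "0 0 0 0 0" --pt "0.7 0 0 0 0" --pt "0.7 0 0 0 0" --pt "0.7 0 0 0 0" --pt "0.7 0 0 0 0" --pt "0.7 0 0 0 0" --pt "0.7 0 0 0 0" --force 20

```text
time: 6.12
position: [0.5809, -0.2468, 0.0451]
tool_rot: [2.219, 2.224, 0.0]
ft_force: [0.6, 0.2, -0.1]
grip_width: 0.402
```

>>> play_rows --pt "0.75 0 0 0 0" --pt "0.75 0 0 -2 0" --pt "0.75 0 0 -4 0" --pt "0.75 0 0 0 0"

```text
time: 6.62
position: [0.5834, -0.2483, 0.11]
tool_rot: [2.215, 2.218, 0.006]
ft_force: [1.0, -1.2, -0.3]
grip_width: 0.37
```

```bash
python3 - <<'E'
from h import *
go(.4666,-.0788,.105,-.079); print(ctrl.get_state()["ft_force"],ctrl.get_state()["grip_width"])
E
```

```text
pos [ 0.5834 -0.2483  0.11  ] jawyaw 0.002 shift [ 16.97 -11.66   0.37] spin 0.081
[ 1.04915739 -1.18258756 -0.25658884] 0.3699924551824441
```

>>> play_rows --pt "0.75 2.8 -1.95 0 0" --pt "0.75 2.8 -1.95 0 0" --pt "0.75 2.85 -1.95 0 0" --pt "0.75 2.85 -1.95 0 0" --pt "0.75 2.85 -1.95 0 0" --pt "0.75 2.8 -1.95 0 0" --pt "0.75 0 0 0 0.08" --pt "0.75 0 0 0 0" --pt "0.75 0 0 0 0"

```text
time: 7.75
position: [0.4636, -0.078, 0.1053]
tool_rot: [2.306, 2.134, 0.0]
ft_force: [-0.4, -0.0, -1.5]
grip_width: 0.365
```

```bash
python3 - <<'E'
from h import *
go(.4666,-.0788,.050,-.079); print(ctrl.get_state()["ft_force"],ctrl.get_state()["grip_width"])
wrist("w3")
im=optics.get_image("side"); cv2.imwrite("pics/s3.png",im[:,:,::-1])
E
```

```text
pos [ 0.4636 -0.078   0.1053] jawyaw -0.078 shift [-0.06  0.3   5.53] spin 0.001
[-0.39415241 -0.04846618 -1.52598376] 0.36523246690341316
```

View pics/w3.png

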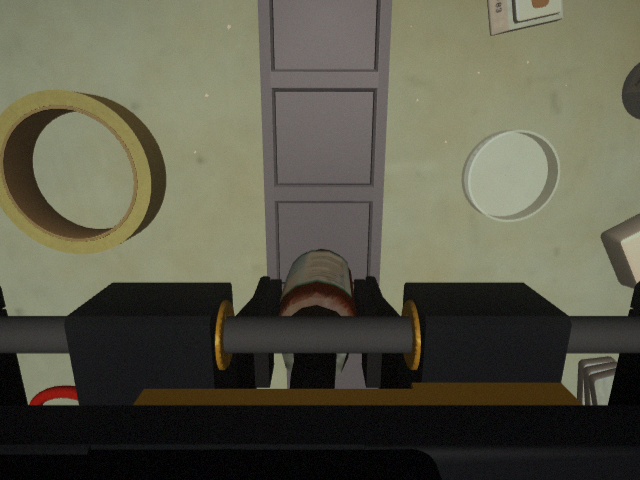

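View pics/s3.png

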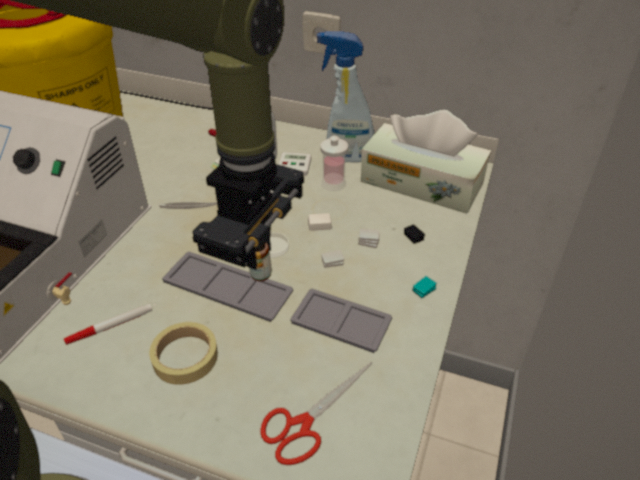

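```bash
python3 - <<'E'
from h import *
for p in [(325,193),(325,79),(266,193),(385,190)]: print(w2w("w3",p,.009))
E
```

```text
[ 0.47027221 -0.0446621   0.009     ]
[0.47525983 0.02312434 0.009     ]
[ 0.43268617 -0.04170401  0.009     ]
[ 0.5085607 -0.0457475  0.009    ]
```

>>> play_rows --pt "0.75 0 0.35 1.5 0" --pt "0.75 0 0 2 0" --pt "0.75 0 0 1.2 0" --pt "0.75 0 0 0.5 0" --pt "0.75 0 0 0.4 0" --pt "0.75 0 0 0 0" --pt "0.75 0 0 0 0"

```text
time: 8.72
position: [0.4675, -0.0778, 0.0496]
tool_rot: [2.306, 2.133, 0.001]
ft_force: [0.1, -0.0, -0.8]
grip_width: 0.367
```

>>> play_rows --pt "0.75 0 0 0.15 0" --pt "0.75 0 0 0 0" --pt "0.75 0 0 0 0" --pt "0.5 0 0 0 0" --pt "0.3 0 0 0 0" --pt "0.2 0 0 0 0" --pt "0.2 0 0 0 0" --pt "0.2 0 0 -2 0" --pt "0.2 0 0 -4 0" --pt "0.2 0 0 -4 0" --pt "0.2 0 0 -4 0"

```text
time: 10.1
position: [0.4668, -0.0778, 0.1889]
tool_rot: [-2.306, -2.133, -0.0]
ft_force: [0.5, -0.2, -0.4]
grip_width: 0.805
```

```bash
python3 - <<'E'
from h import *
go(.591,-.1565,.12,.63)
im=optics.get_image("side"); cv2.imwrite("pics/s4.png",cv2.resize(im[150:350,150:450,::-1],None,fx=2.5,fy=2.5))
E
```

```text
pos [ 0.4668 -0.0778  0.1889] jawyaw -0.078 shift [-6.88 13.    6.89] spin -0.708
```

View pics/s4.png

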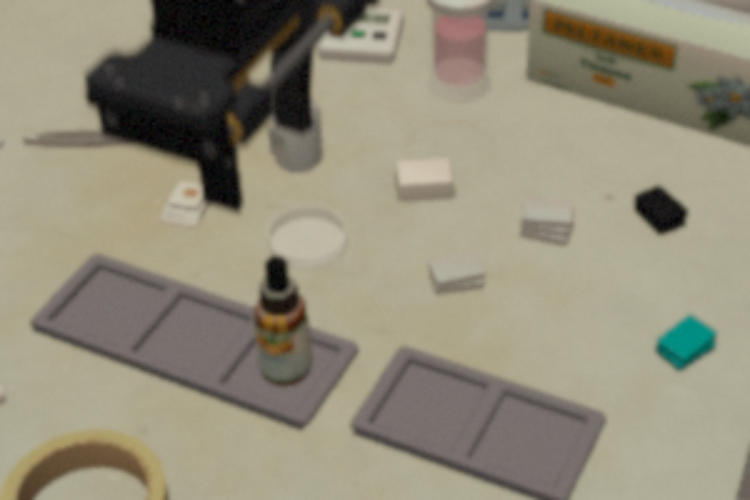

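```bash
python3 - <<'E'
from h import *
for px,z in [((268,117),0),((266,92),.08),((266,92),.10),((300,88),0),((446,101),0),((302,76),.07),((443,84),.07),((218,106),.02),((231,60),0)]: print(px,z,p2w("top",px,z))
for px,z in [((333,186),0),((333,146),.08)]: print('side',p2w("side",px,z))
print(proj("side",(.78,-.07,.08)),proj("side",(.78,-.07,.0)))
E
```

```text
(268, 117) 0 [ 0.79209116 -0.07527346  0.        ]
(266, 92) 0.08 [ 0.80520969 -0.07961621  0.08      ]
(266, 92) 0.1 [ 0.79822443 -0.08134625  0.1       ]
(300, 88) 0 [ 0.83834992 -0.12725732  0.        ]
(446, 101) 0 [ 0.81108449 -0.35965045  0.        ]
(302, 76) 0.07 [ 0.83170631 -0.1324474   0.07      ]
(443, 84) 0.07 [ 0.81419209 -0.34032678  0.07      ]
(218, 106) 0.02 [0.80557723 0.00096363 0.02      ]
(231, 60) 0 [ 0.88756053 -0.01711147  0.        ]
side [ 0.80318133 -0.08203472  0.        ]
side [ 0.82775042 -0.07210472  0.08      ]
[323.73599062 158.21824822] [323.62204213 191.08810573]
```

>>> play_rows --pt "0.2 -2.3 4.35 1.5 0" --pt "0.2 -2.3 4.35 2 0" --pt "0.2 -2.3 4.3 2 0" --pt "0.2 0 0 0.7 -0.177" --pt "0.2 0 0 0.7 -0.177" --pt "0.2 0 0 0 -0.177" --pt "0.2 0 0 0 -0.177" --pt "0.2 0 0 0 0"

```text
time: 11.15
position: [0.5911, -0.1567, 0.1183]
tool_rot: [-1.426, -2.799, -0.0]
ft_force: [0.5, 0.5, -0.2]
grip_width: 0.802
```

```bash
python3 - <<'E'
from h import *
go(.591,-.1565,.015,.63)
wrist("w5")
E
```

```text
pos [ 0.5911 -0.1567  0.1183] jawyaw 0.628 shift [ 0.02  0.   10.33] spin -0.002
```

View pics/w5.png

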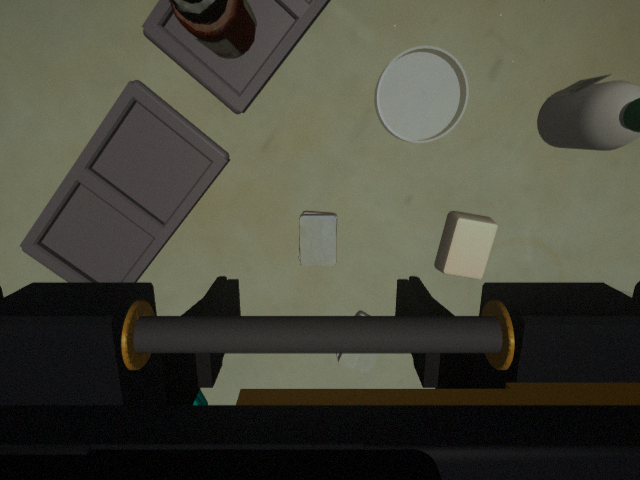

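>>> play_rows --pt "0.2 0 0 4 0" --pt "0.2 0 0 3.5 0" --pt "0.2 0 0 2 0" --pt "0.2 0 0 0.8 0" --pt "0.2 0 0 0 0" --pt "0.2 0 0 0 0"

```text
time: 11.95
position: [0.5923, -0.157, 0.017]
tool_rot: [1.423, 2.798, 0.001]
ft_force: [0.3, 0.2, 0.2]
grip_width: 0.8
```

>>> play_rows --pt "0.2 0 0 0.25 0" --pt "0.2 0 0 0 0" --pt "0.75 0 0 0 0" --pt "0.78 0 0 0 0" --pt "0.78 0 0 0 0" --pt "0.78 0 0 0 0" --pt "0.78 0 0 0 0" --pt "0.78 0 0 0 0" --force 20

```text
time: 12.95
position: [0.5913, -0.1567, 0.0131]
tool_rot: [1.424, 2.8, 0.0]
ft_force: [-1.2, -0.3, -0.4]
grip_width: 0.286
```

>>> play_rows --pt "0.78 0 0 0 0" --pt "0.78 0 0 -2 0" --pt "0.78 0 0 -4 0" --pt "0.78 0 0 -4 0" --pt "0.78 0 0 0 0"

```text
time: 13.58
position: [0.5942, -0.1578, 0.1184]
tool_rot: [1.421, 2.793, 0.005]
ft_force: [0.5, -0.3, -0.9]
grip_width: 0.287
```

```bash
python3 - <<'E'
from h import *
go(.4728,-.0108,.113,-.075);print(ctrl.get_state()["grip_width"])
wrist("w6")
im=optics.get_image("side"); cv2.imwrite("pics/s6.png",cv2.resize(im[150:300,200:450,::-1],None,fx=3,fy=3))
E
```

```text
pos [ 0.5942 -0.1578  0.1184] jawyaw 0.63 shift [19.03 -1.16  0.42] spin 0.705
0.28710448548311424
```

View pics/w6.png

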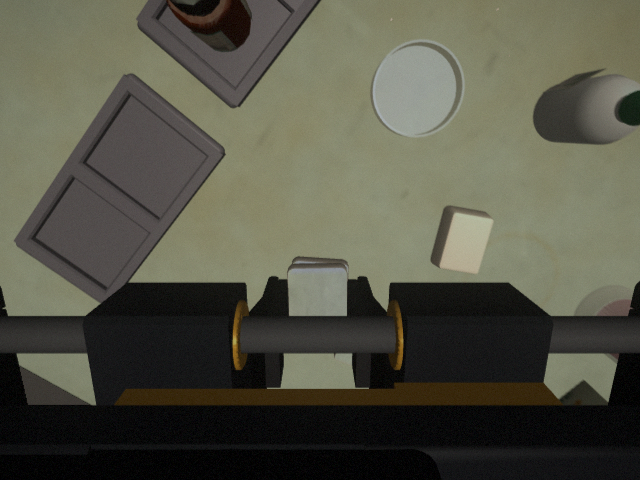

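View pics/s6.png

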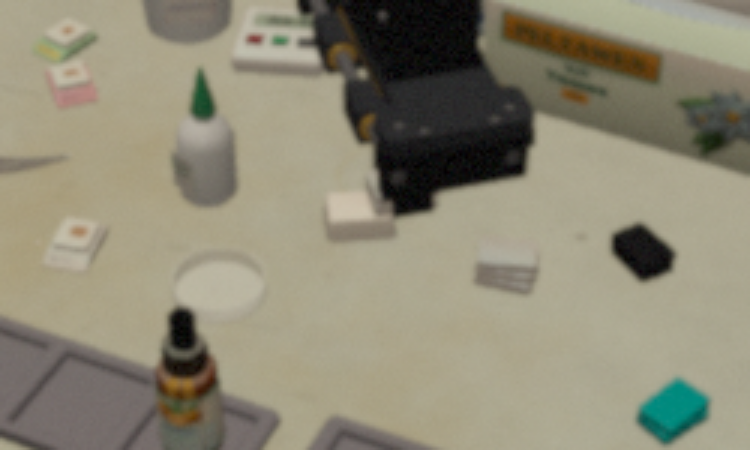

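>>> play_rows --pt "0.78 0 0 -3 0" --pt "0.78 3.15 -0.2 0 0" --pt "0.78 3.2 -0.2 0 0" --pt "0.78 3.2 -0.2 0 0" --pt "0.78 3.15 -0.2 0 0" --pt "0.78 3.15 -0.2 0 0" --pt "0.78 3.15 -0.2 0 0" --pt "0.78 0 0 0 0.176" --pt "0.78 0 0 0 0.176" --pt "0.78 0 0 0 0.176" --pt "0.78 0 0 0 0.177" --pt "0.78 0 0 0 0" --pt "0.78 0 0 0 0"

```text
time: 15.3
position: [0.4691, -0.0103, 0.1426]
tool_rot: [-2.3, -2.14, 0.002]
ft_force: [-0.2, 0.2, -1.5]
grip_width: 0.286
```

```bash
python3 - <<'E'
from h import *
go(.4728,-.0108,.018,-.075);print(ctrl.get_state()["grip_width"])
wrist("w7")
E
```

```text
pos [ 0.4691 -0.0103  0.1426] jawyaw -0.072 shift [-0.02  0.38 12.46] spin 0.003
0.28621692147570366
```

View pics/w7.png

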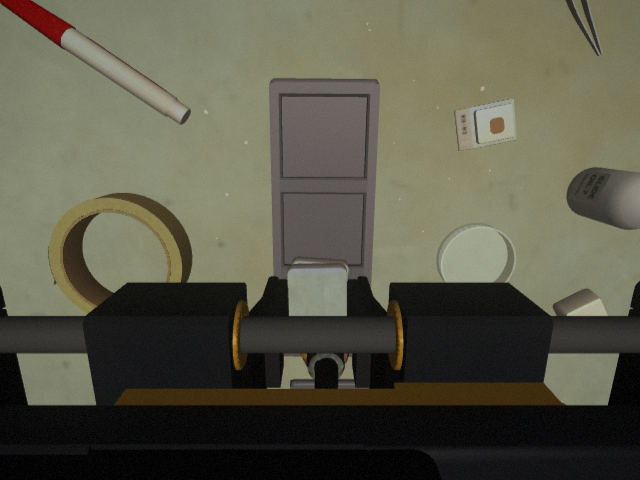

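>>> play_rows --pt "0.78 0 0.35 3.5 0" --pt "0.78 0 0 4 0" --pt "0.78 0 0 3 0" --pt "0.78 0 0 1.3 0" --pt "0.78 0 0 0.5 0" --pt "0.78 0 0 0 0" --pt "0.78 0 0 0 0"

```text
time: 16.23
position: [0.4741, -0.0104, 0.0212]
tool_rot: [2.302, 2.136, 0.003]
ft_force: [0.3, -0.3, -0.3]
grip_width: 0.284
```

>>> play_rows --pt "0.78 0 0 0.25 0" --pt "0.78 0 0 0.15 0" --pt "0.78 0 0 0 0" --pt "0.78 0 0 0 0"

```text
time: 16.73
position: [0.4731, -0.0105, 0.0162]
tool_rot: [-2.303, -2.137, -0.0]
ft_force: [-1.0, 0.6, 0.8]
grip_width: 0.284
```

>>> play_rows --pt "0.66 0 0 0 0" --pt "0.62 0 0 0 0" --pt "0.62 0 0 -0.1 0" --pt "0.6 0 0 -0.2 0" --pt "0.4 0 0 0 0" --pt "0.2 0 0 0 0" --pt "0.2 0 0 -2 0" --pt "0.2 0 0 -4 0" --pt "0.2 0 0 -5 0" --pt "0.2 0 0 -5 0" --pt "0.2 0 0 0 0"

```text
time: 18.1
position: [0.476, -0.0104, 0.1833]
tool_rot: [2.3, 2.134, 0.012]
ft_force: [-0.4, 0.2, -0.6]
grip_width: 0.798
```

```bash
python3 - <<'E'
from h import *
go(.675,-.101,.13,.44)
wrist("w8")
im=optics.get_image("side"); cv2.imwrite("pics/s8.png",cv2.resize(im[150:350,150:450,::-1],None,fx=2.5,fy=2.5))
E
```

```text
pos [ 0.476  -0.0104  0.1833] jawyaw -0.075 shift [-7.56 20.48  5.48] spin -0.515
```

View pics/w8.png

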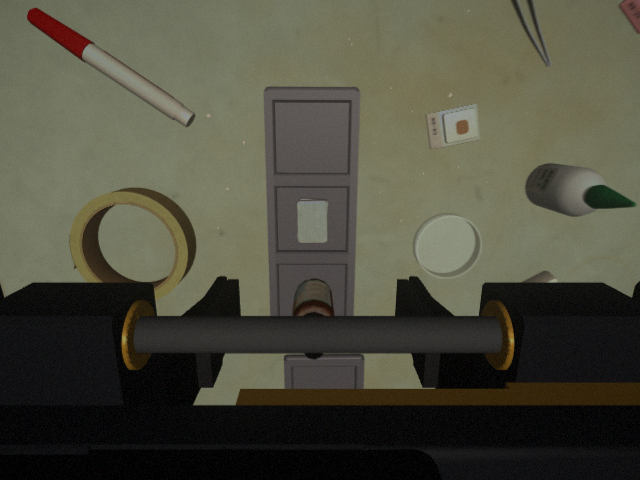

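View pics/s8.png

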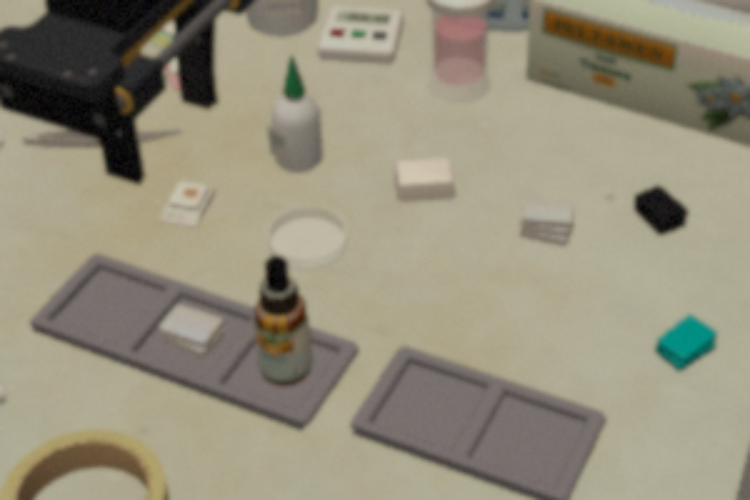

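>>> play_rows --pt "0.2 -1.5 4.1 1 0" --pt "0.2 -1.5 4.1 1 0" --pt "0.2 -1.5 4.1 1 0" --pt "0.2 -1.5 4.1 1 0" --pt "0.2 -1.55 4.1 1 0" --pt "0.2 0 0 0 -0.172" --pt "0.2 0 0 0 -0.172" --pt "0.2 0 0 0 -0.172" --pt "0.2 0 0 0 0"

```text
time: 19.32
position: [0.6707, -0.1013, 0.1268]
tool_rot: [-1.683, -2.649, 0.002]
ft_force: [0.0, 0.6, 0.2]
grip_width: 0.801
```

```bash
python3 - <<'E'
from h import *
go(.675,-.101,.015,.44)
wrist("w9")
E
```

```text
pos [ 0.6707 -0.1013  0.1268] jawyaw 0.439 shift [-0.18  0.44 11.18] spin -0.001
```

View pics/w9.png

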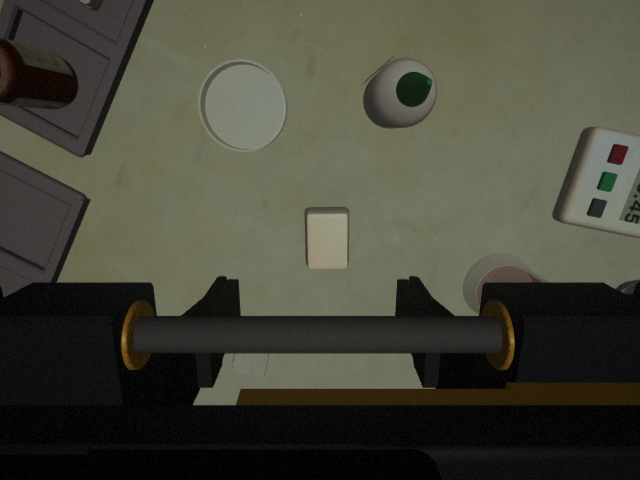

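```bash
python3 - <<'E'
from h import *
T=np.load("pics/w9.npy")
for px,z in [((463,285),0),((478,285),0.04),((500,254),0),((327,238),.018),((306,240),.018),((348,240),.018),((327,208),.018),((327,269),.018)]:
    w=w2w("w9",px,z); d=T[:3,:3].T@(w-T[:3,3]); print(px,np.round(w,4),"tool mm",np.round(d*1000,1))
E
```

```text
(463, 285) [ 0.7873 -0.0916  0.    ] tool mm [-41.  110.1 126.4]
(478, 285) [ 0.7753 -0.0796  0.04  ] tool mm [-25.  104.2  86.5]
(500, 254) [ 0.7996 -0.0585  0.    ] tool mm [-16.3 135.3 126.4]
(327, 238) [ 0.675  -0.0979  0.018 ] tool mm [  1.    5.7 108.8]
(306, 240) [ 0.6625 -0.1054  0.018 ] tool mm [ -0.5  -8.8 108.9]
(348, 240) [ 0.6888 -0.093   0.018 ] tool mm [ -0.5  20.3 108.8]
(327, 208) [ 0.666  -0.0789  0.018 ] tool mm [ 22.    5.6 108.9]
(327, 269) [ 0.6848 -0.1184  0.018 ] tool mm [-21.7   5.8 108.8]
```

>>> play_rows --pt "0.2 0.1 -0.4 4 0" --pt "0.2 0 0 4 0" --pt "0.2 0 0 2 0" --pt "0.2 0 0 1 0" --pt "0.2 0 0 0 0" --pt "0.2 0 0 0 0"

```text
time: 20.12
position: [0.669, -0.1022, 0.0208]
tool_rot: [1.681, 2.651, 0.002]
ft_force: [0.4, 0.7, 0.0]
grip_width: 0.797
```

>>> play_rows --pt "0.2 0 0 0.4 0" --pt "0.4 0 0 0 0" --pt "0.6 0 0 0 0" --pt "0.72 0 0 0 0" --pt "0.72 0 0 0 0" --pt "0.72 0 0 0 0" --pt "0.72 0 0 0 0" --pt "0.72 0 0 0 0" --force 20

```text
time: 21.12
position: [0.6681, -0.1019, 0.0153]
tool_rot: [1.682, 2.653, 0.001]
ft_force: [1.7, 0.8, 0.4]
grip_width: 0.367
```

>>> play_rows --pt "0.75 0 0 0 0" --pt "0.75 0 0 -2 0" --pt "0.75 0 0 -4 0" --pt "0.75 0 0 -5 0" --pt "0.75 0 0 -2 0" --pt "0.75 0 0 0 0"

```text
time: 21.88
position: [0.6687, -0.1023, 0.1473]
tool_rot: [1.68, 2.651, 0.003]
ft_force: [0.4, -0.2, -1.7]
grip_width: 0.362
```

```bash
python3 - <<'E'
from h import *
go(.4777,.0567,.14,-.075);print(ctrl.get_state()["grip_width"])
wrist("w10")
E
```

```text
pos [ 0.6687 -0.1023  0.1473] jawyaw 0.441 shift [ 22.53 -10.49   0.66] spin 0.516
0.36237634328988955
```

View pics/w10.png

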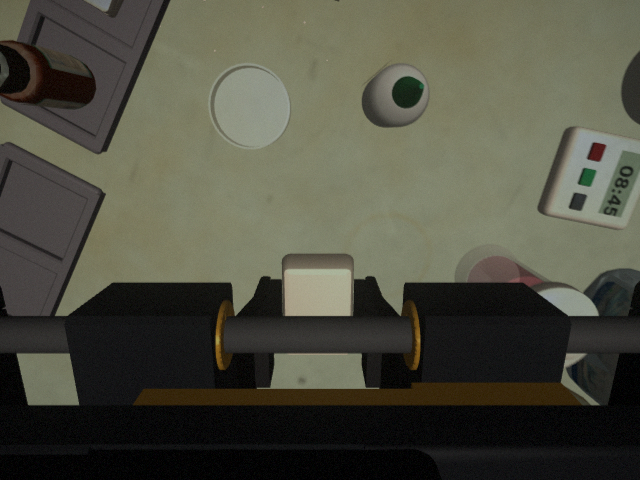

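>>> play_rows --pt "0.75 3.2 -1.5 0 0" --pt "0.75 3.2 -1.5 0 0" --pt "0.75 3.25 -1.5 0 0" --pt "0.75 3.25 -1.5 0 0" --pt "0.75 3.2 -1.5 0 0" --pt "0.75 3.2 -1.5 0 0" --pt "0.75 3.2 -1.5 0 0" --pt "0.75 0 0 0 0.172" --pt "0.75 0 0 0 0.172" --pt "0.75 0 0 0 0.172" --pt "0.75 0 0 0 0" --pt "0.75 0 0 0 0"

```text
time: 23.42
position: [0.476, 0.0566, 0.144]
tool_rot: [-2.299, -2.139, 0.003]
ft_force: [-0.3, 0.6, -0.8]
grip_width: 0.363
```

```bash
python3 - <<'E'
from h import *
go(.4777,.0567,.018,-.075);print(ctrl.get_state()["grip_width"])
E
```

```text
pos [0.476  0.0566 0.144 ] jawyaw -0.072 shift [ 0.03  0.19 12.6 ] spin 0.003
0.3631429135812333
```

>>> play_rows --pt "0.75 0 0.2 3.5 0" --pt "0.75 0 0 4 0" --pt "0.75 0 0 3 0" --pt "0.75 0 0 1.2 0" --pt "0.75 0 0 0.6 0" --pt "0.75 0 0 0 0" --pt "0.75 0 0 0 0"

```text
time: 24.3
position: [0.4797, 0.0568, 0.0232]
tool_rot: [2.302, 2.136, 0.003]
ft_force: [-0.3, 0.6, 0.3]
grip_width: 0.364
```

>>> play_rows --pt "0.75 0 0 0.25 0" --pt "0.75 0 0 0.15 0" --pt "0.75 0 0 0 0" --pt "0.75 0 0 0 0"

```text
time: 24.8
position: [0.4789, 0.0566, 0.0182]
tool_rot: [2.303, 2.137, 0.0]
ft_force: [-0.7, 0.0, 0.5]
grip_width: 0.36
```

>>> play_rows --pt "0.58 0 0 0 0" --pt "0.55 0 0 0 0" --pt "0.55 0 0 -0.1 0" --pt "0.5 0 0 -0.2 0" --pt "0.4 0 0 0 0" --pt "0.2 0 0 0 0" --pt "0.2 0 0 -2 0" --pt "0.2 0 0 -4 0" --pt "0.2 0 0 -5 0" --pt "0.2 0 0 -2 0" --pt "0.2 0 0 0 0"

```text
time: 26.18
position: [0.4801, 0.0568, 0.1527]
tool_rot: [2.302, 2.136, 0.006]
ft_force: [-0.1, 0.2, -0.3]
grip_width: 0.8
```

```bash
python3 - <<'E'
from h import *
go(.662,-.2008,.14,.18)
im=optics.get_image("side"); cv2.imwrite("pics/s11.png",cv2.resize(im[150:350,150:450,::-1],None,fx=2.5,fy=2.5))
E
```

```text
pos [0.4801 0.0568 0.1527] jawyaw -0.075 shift [-24.33  20.07   1.3 ] spin -0.255
```

View pics/s11.png

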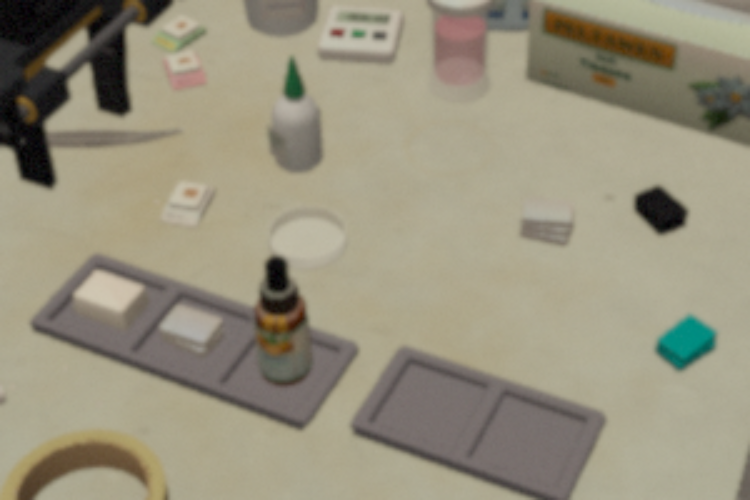

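>>> play_rows --pt "0.2 -4.05 3.35 0 0" --pt "0.2 -4.05 3.35 0 0" --pt "0.2 -4.05 3.35 0 0" --pt "0.2 -4.05 3.35 0 0" --pt "0.2 -4.05 3.35 0.6 0" --pt "0.2 -4.05 3.3 0.6 0" --pt "0.2 0 0 0 -0.128" --pt "0.2 0 0 0 -0.127" --pt "0.2 0 0 0 0"

```text
time: 27.35
position: [0.6594, -0.2008, 0.1366]
tool_rot: [-2.013, -2.408, 0.003]
ft_force: [-0.2, 0.2, 0.2]
grip_width: 0.796
```

```bash
python3 - <<'E'
from h import *
go(.662,-.2008,.016,.18)
wrist("w12")
E
```

```text
pos [ 0.6594 -0.2008  0.1366] jawyaw 0.178 shift [-0.06  0.29 12.06] spin -0.002
```

View pics/w12.png

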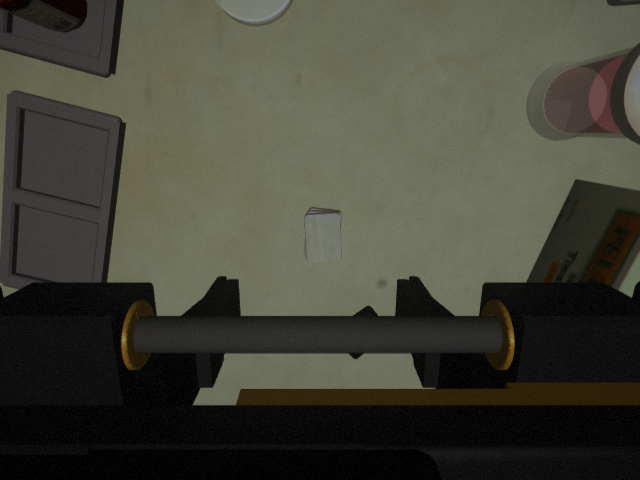

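```bash
python3 - <<'E'
from h import *
T=np.load("pics/w12.npy")
for px,z in [((525,285),0),((577,180),0),((527,105),0),((322,236),.022)]:
    w=w2w("w12",px,z); d=T[:3,:3].T@(w-T[:3,3]); print(px,np.round(w,4),"tool mm",np.round(d*1000,1))
E
```

```text
(525, 285) [ 0.8272 -0.2163  0.    ] tool mm [-45.2 162.8 136. ]
(577, 180) [ 0.8389 -0.1304  0.    ] tool mm [ 37.3 189.6 136. ]
(527, 105) [ 0.7865 -0.0868 -0.    ] tool mm [ 89.5 145.7 136.2]
(322, 236) [ 0.6612 -0.1997  0.022 ] tool mm [  0.6   2.3 114.6]
```

>>> play_rows --pt "0.2 0 0.2 4 0" --pt "0.2 0 0 4 0" --pt "0.2 0 0 3 0" --pt "0.2 0 0 1 0" --pt "0.2 0 0 0.2 0" --pt "0.2 0 0 0 0" --pt "0.2 0 0 0 0"

```text
time: 28.28
position: [0.6635, -0.2007, 0.0187]
tool_rot: [2.012, 2.41, 0.002]
ft_force: [-0.4, -0.0, -0.1]
grip_width: 0.799
```

>>> play_rows --pt "0.2 0 0 0.2 0" --pt "0.4 0 0 0 0" --pt "0.6 0 0 0 0" --pt "0.78 0 0 0 0" --pt "0.78 0 0 0 0" --pt "0.78 0 0 0 0" --pt "0.78 0 0 0 0" --pt "0.78 0 0 0 0" --force 20

```text
time: 29.28
position: [0.6626, -0.2004, 0.0152]
tool_rot: [2.013, 2.412, 0.0]
ft_force: [0.6, 0.5, 0.2]
grip_width: 0.29
```

>>> play_rows --pt "0.78 0 0 0 0" --pt "0.78 0 0 -2 0" --pt "0.78 0 0 -4 0" --pt "0.78 0 0 -5 0" --pt "0.78 0 0 -2 0" --pt "0.78 0 0 0 0"

```text
time: 30.02
position: [0.6635, -0.2009, 0.1474]
tool_rot: [2.011, 2.41, 0.003]
ft_force: [-0.0, 0.6, -1.5]
grip_width: 0.289
```

```bash
python3 - <<'E'
from h import *
y=-.07;c=np.array([.4695,-.2153])
for s in (-.034,.034): print(c+s*np.array([-np.sin(y),np.cos(y)]))
go(.4671,-.2492,.13,-.07);print(ctrl.get_state()["grip_width"])
wrist("w13")
E
```

```text
[ 0.46712194 -0.24921673]
[ 0.47187806 -0.18138327]
pos [ 0.6635 -0.2009  0.1474] jawyaw 0.18 shift [ -1.24 -20.19   1.67] spin 0.25
0.2885441076014334
```

View pics/w13.png

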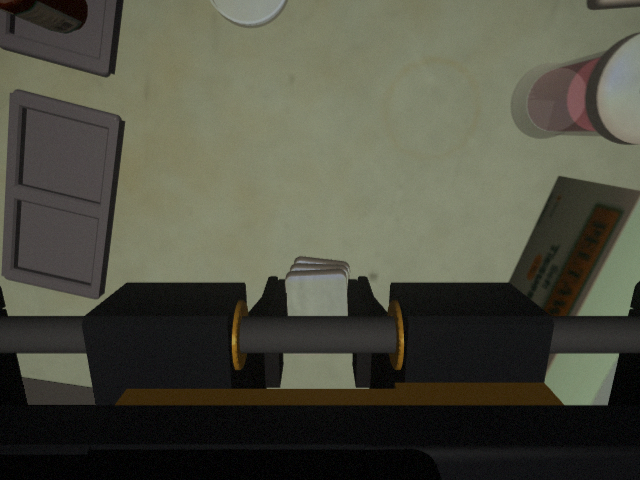

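>>> play_rows --pt "0.78 -0.2 -3.4 0 0" --pt "0.78 -0.2 -3.4 0 0" --pt "0.78 -0.2 -3.4 0 0" --pt "0.78 -0.2 -3.35 0 0" --pt "0.78 -0.2 -3.35 0 0" --pt "0.78 -0.2 -3.3 0 0" --pt "0.78 0 0 0 0.125" --pt "0.78 0 0 0 0.125" --pt "0.78 0 0 0 0" --pt "0.78 0 0 0 0"

```text
time: 31.32
position: [0.4653, -0.2479, 0.144]
tool_rot: [-2.294, -2.144, 0.002]
ft_force: [-0.5, -0.5, -1.5]
grip_width: 0.289
```

```bash
python3 - <<'E'
from h import *
go(.4671,-.2492,.018,-.07);print(ctrl.get_state()["grip_width"])
E
```

```text
pos [ 0.4653 -0.2479  0.144 ] jawyaw -0.068 shift [-0.12  0.21 12.6 ] spin 0.002
0.28931660675170406
```

>>> play_rows --pt "0.78 -0.1 0.1 3.5 0" --pt "0.78 0 0 4 0" --pt "0.78 0 0 3 0" --pt "0.78 0 0 1.2 0" --pt "0.78 0 0 0.7 0" --pt "0.78 0 0 0 0" --pt "0.78 0 0 0 0" --pt "0.78 0 0 0 0"

```text
time: 32.33
position: [0.4675, -0.2497, 0.022]
tool_rot: [2.297, 2.142, 0.002]
ft_force: [-0.8, -0.9, -0.5]
grip_width: 0.293
```

>>> play_rows --pt "0.78 0 0 0.2 0" --pt "0.78 0 0 0.1 0" --pt "0.78 0 0 0 0" --pt "0.78 0 0 0 0"

```text
time: 32.83
position: [0.4669, -0.2494, 0.0181]
tool_rot: [-2.298, -2.142, -0.0]
ft_force: [-0.6, -0.3, -1.0]
grip_width: 0.29
```

>>> play_rows --pt "0.66 0 0 0 0" --pt "0.62 0 0 0 0" --pt "0.62 0 0 -0.1 0" --pt "0.5 0 0 -0.2 0" --pt "0.3 0 0 0 0" --pt "0.2 0 0 0 0" --pt "0.2 0 0 -2 0" --pt "0.2 0 0 -4 0" --pt "0.2 0 0 -5 0" --pt "0.2 0 0 -2 0" --pt "0.2 0 0 0 0"

```text
time: 34.2
position: [0.468, -0.2499, 0.1527]
tool_rot: [2.296, 2.14, 0.004]
ft_force: [0.1, -0.2, -0.9]
grip_width: 0.799
```

```bash
python3 - <<'E'
from h import *
go(.669,.001,.15,0)
im=optics.get_image("side"); cv2.imwrite("pics/s14.png",cv2.resize(im[150:350,150:450,::-1],None,fx=2.5,fy=2.5))
E
```

```text
pos [ 0.468  -0.2499  0.1527] jawyaw -0.07 shift [26.44 18.3   0.33] spin -0.07
```

View pics/s14.png

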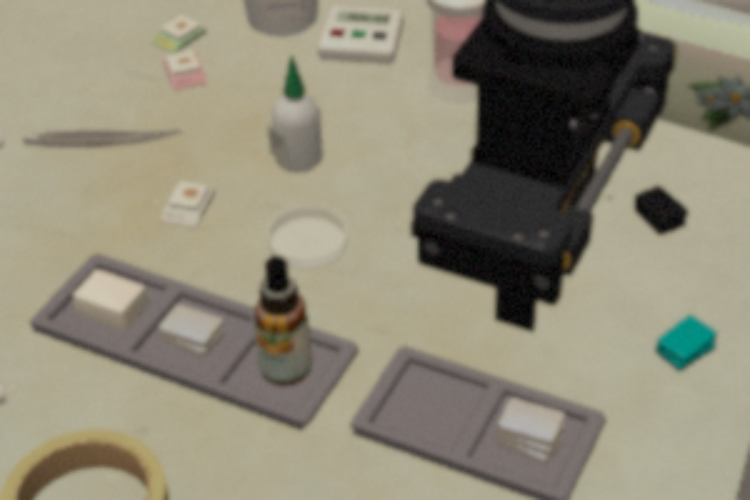

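>>> play_rows --pt "0.1 4.4 3.05 0 0" --pt "0.1 4.4 3.05 0 0" --pt "0.1 4.4 3.05 0 0" --pt "0.1 4.4 3.05 0 0" --pt "0.1 4.4 3.05 0 0" --pt "0.1 4.4 3.05 0 0" --pt "0.1 0 0 0 -0.07" --pt "0.1 0 0 0 0" --pt "0.1 0 0 0 0"

```text
time: 35.38
position: [0.667, -0.0003, 0.15]
tool_rot: [-2.224, -2.217, 0.003]
ft_force: [0.6, -0.7, -0.6]
grip_width: 0.896
```

```bash
python3 - <<'E'
from h import *
go(.669,.001,.044,0)
wrist("w15")
E
```

```text
pos [ 6.67e-01 -3.00e-04  1.50e-01] jawyaw -0.003 shift [ 0.13  0.22 10.6 ] spin -0.003
```

View pics/w15.png

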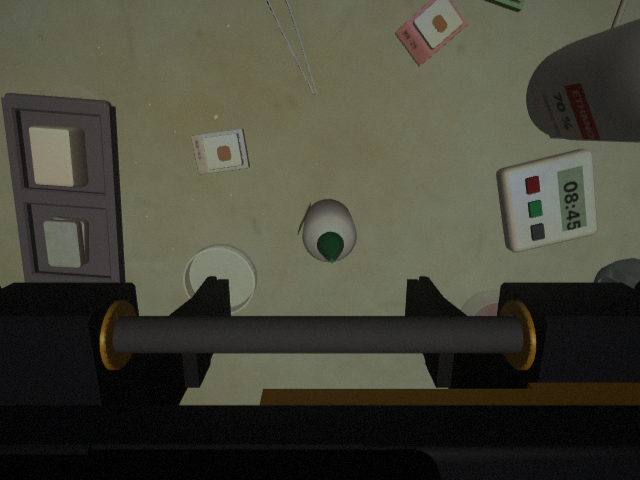

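```bash
python3 - <<'E'
from h import *
T=np.load("pics/w15.npy")
for px,z in [((333,260),.098),((329,228),.045),((330,200),.0),((329,240),.07)]:
    w=w2w("w15",px,z); d=T[:3,:3].T@(w-T[:3,3]); print(px,np.round(w,4),"tool mm",np.round(d*1000,1))
E
```

```text
(333, 260) [0.6747 0.0031 0.098 ] tool mm [ 3.4  7.7 52. ]
(329, 228) [0.6738 0.0083 0.045 ] tool mm [  8.6   7.  105. ]
(330, 200) [0.6758 0.0198 0.    ] tool mm [ 20.1   9.  150. ]
(329, 240) [0.6732 0.0068 0.07  ] tool mm [ 7.1  6.3 80. ]
```

>>> play_rows --pt "0.1 0.3 0.6 2.5 0" --pt "0.1 0 0 3.5 0" --pt "0.1 0 0 3 0" --pt "0.1 0 0 1.5 0" --pt "0.1 0 0 0 0" --pt "0.1 0 0 0 0"

```text
time: 36.17
position: [0.6749, 0.0038, 0.0477]
tool_rot: [2.221, 2.22, 0.003]
ft_force: [1.2, -0.2, 0.3]
grip_width: 0.9
```

>>> play_rows --pt "0.4 0 0 0 0" --pt "0.6 0 0 0 0" --pt "0.7 0 0 0 0" --pt "0.7 0 0 0 0" --pt "0.7 0 0 0 0" --pt "0.7 0 0 0 0" --pt "0.7 0 0 0 0" --force 20

```text
time: 37.05
position: [0.6739, 0.0041, 0.0462]
tool_rot: [-2.221, -2.221, -0.0]
ft_force: [-0.0, 0.6, -0.9]
grip_width: 0.408
```

>>> play_rows --pt "0.72 0 0 0 0" --pt "0.72 0 0 -2 0" --pt "0.72 0 0 -4 0" --pt "0.72 0 0 -3 0" --pt "0.72 0 0 0 0"

```text
time: 37.67
position: [0.6763, 0.0038, 0.1408]
tool_rot: [2.218, 2.218, 0.009]
ft_force: [0.1, 0.6, -1.0]
grip_width: 0.412
```

```bash
python3 - <<'E'
from h import *
go(.4719,-.1814,.13,-.07);print(ctrl.get_state()["grip_width"])
im=optics.get_image("side"); cv2.imwrite("pics/s16.png",cv2.resize(im[100:350,150:450,::-1],None,fx=2.4,fy=2.4))
E
```

```text
pos [0.6763 0.0038 0.1408] jawyaw -0.0 shift [-18.53 -20.44   0.92] spin 0.07
0.41165113073444815
```

View pics/s16.png

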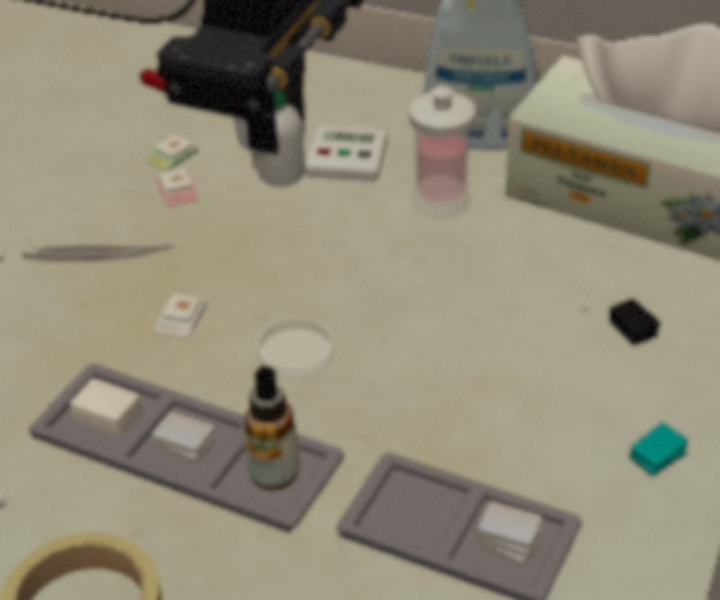

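>>> play_rows --pt "0.72 -2.65 -2.9 0 0" --pt "0.72 -2.65 -2.9 0 0" --pt "0.72 -2.65 -2.9 0 0" --pt "0.72 -2.65 -2.9 0 0" --pt "0.72 -2.65 -2.9 0 0" --pt "0.72 -2.65 -2.9 0 0" --pt "0.72 -2.65 -2.9 0 0" --pt "0.72 0 0 0 0.07" --pt "0.72 0 0 0 0" --pt "0.72 0 0 0 0"

```text
time: 38.98
position: [0.4708, -0.1808, 0.1356]
tool_rot: [-2.295, -2.144, 0.001]
ft_force: [1.0, 0.4, -0.8]
grip_width: 0.413
```

```bash
python3 - <<'E'
from h import *
go(.4719,-.1814,.0492,-.07);print(ctrl.get_state()["grip_width"])
E
```

```text
pos [ 0.4708 -0.1808  0.1356] jawyaw -0.068 shift [-0.06  0.12  8.64] spin 0.002
0.4125190174344145
```

>>> play_rows --pt "0.72 0 0 2 0" --pt "0.72 0 0 3 0" --pt "0.72 0 0 2 0" --pt "0.72 0 0 1 0" --pt "0.72 0 0 0.4 0" --pt "0.72 0 0 0 0" --pt "0.72 0 0 0 0" --pt "0.72 0 0 0 0"

```text
time: 39.98
position: [0.4713, -0.1815, 0.0527]
tool_rot: [2.297, 2.142, 0.001]
ft_force: [-0.4, -0.3, -0.7]
grip_width: 0.411
```

>>> play_rows --pt "0.72 0 0 0.2 0" --pt "0.72 0 0 0.1 0" --pt "0.72 0 0 0 0" --pt "0.72 0 0 0 0"

```text
time: 40.48
position: [0.4709, -0.1814, 0.0491]
tool_rot: [-2.298, -2.142, 0.0]
ft_force: [0.7, -0.6, -0.7]
grip_width: 0.41
```

>>> play_rows --pt "0.5 0 0 0 0" --pt "0.4 0 0 0 0" --pt "0.3 0 0 0 0" --pt "0.2 0 0 0 0" --pt "0.2 0 0 0 0" --pt "0.2 0 0 -2 0" --pt "0.2 0 0 -4 0" --pt "0.2 0 0 -5 0" --pt "0.2 0 0 -5 0" --pt "0.2 0 2 -5 0" --pt "0.2 0 5 -3 0" --pt "0.2 0 5 0 0" --pt "0.2 0 5 0 0" --pt "0.2 0 3 0 0" --pt "0.2 0 0 0 0"

```text
time: 42.35
position: [0.6717, -0.1946, 0.2869]
tool_rot: [-2.295, -2.143, 0.004]
ft_force: [0.2, -0.2, -1.2]
grip_width: 0.8
```

```bash
python3 - <<'E'
from h import *
im=optics.get_image("side"); cv2.imwrite("pics/s17.png",cv2.resize(im[150:350,150:450,::-1],None,fx=2.5,fy=2.5))
im=optics.get_image("top"); cv2.imwrite("pics/t17.png",cv2.resize(im[150:360,150:430,::-1],None,fx=2.8,fy=2.8,interpolation=cv2.INTER_CUBIC))
E
```

```text
(no output)
```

View pics/s17.png

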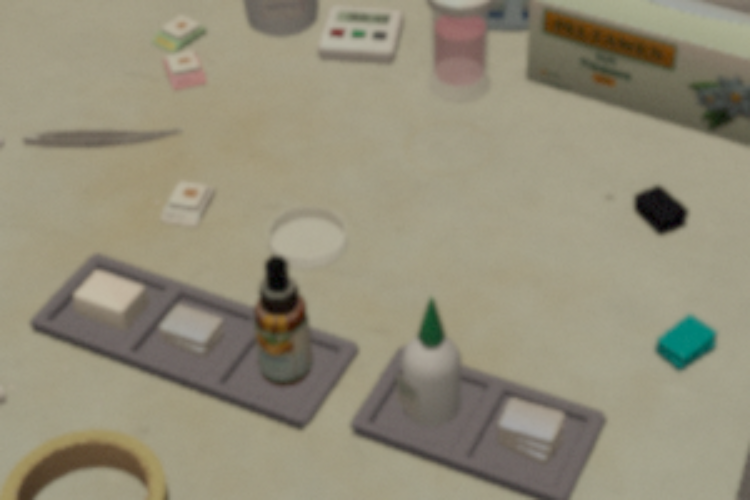

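View pics/t17.png

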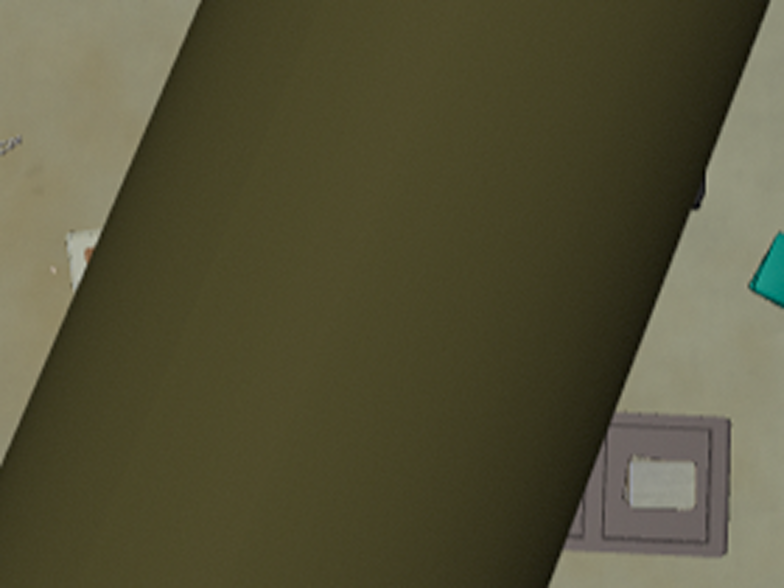

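>>> play_rows --pt "0.2 4 -3 -4 0" --pt "0.2 4 -3 -4 0" --pt "0.2 2 -2 -4 0" --pt "0.2 0 0 0 0" --pt "0.2 0 0 0 0"

```text
time: 43.08
position: [0.598, -0.0928, 0.4074]
tool_rot: [2.299, 2.141, 0.001]
ft_force: [-0.8, -0.2, -0.2]
grip_width: 0.801
```

```bash
python3 - <<'E'
from h import *
im=wrist("w18"); print(np.round(np.load("pics/w18.npy")[:3,3],3))
cv2.imwrite("pics/w18c.png",cv2.resize(im[0:320,150:450,::-1],None,fx=1.87,fy=1.87,interpolation=cv2.INTER_CUBIC))
E
```

```text
[ 0.598 -0.093  0.407]
```

View pics/w18c.png

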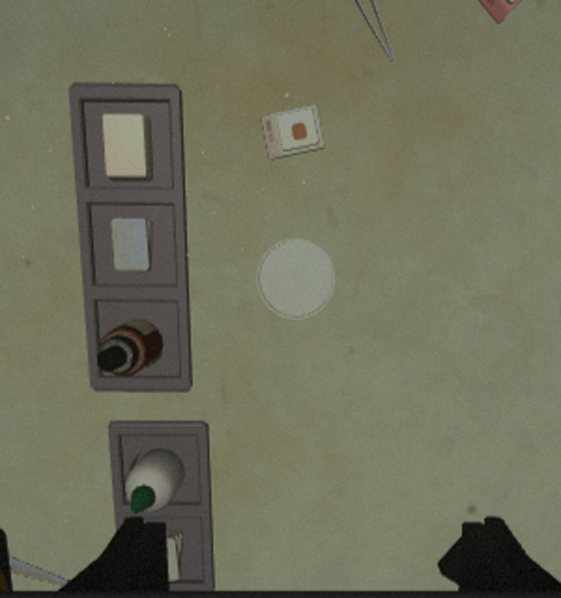

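```bash
python3 - <<'E'
from h import *
f=lambda u,v:(150+u/1.87,v/1.87)
for n,p,z,c in [("wax",(124,145),.021,(.4777,.0567)),("low",(130,243),.017,(.4728,-.0108)),("bulb",(113,359),.105,(.4677,-.0786)),("noz",(140,502),.098,(.4719,-.1814)),("dish",(296,279),.01,(.586,-.043)),("spec",(294,131),.008,(.5906,.0565))]:
    w=w2w("w18",f(*p),z); print(n,np.round(w,4),"off mm",np.round((w[:2]-c)*1000,1))
w=p2w("top",(150+661/2.8,150+484/2.8),.025);print("high",w,w[:2]-[.4671,-.2492])
print({k:ctrl.get_state()[k] for k in("time","ft_force")})
from bench import ticket; print(ticket.close_job())
E
```

```text
wax [0.4784 0.0543 0.021 ] off mm [ 0.7 -2.4]
low [ 0.4727 -0.01    0.017 ] off mm [-0.1  0.8]
bulb [ 0.4735 -0.0801  0.105 ] off mm [ 5.8 -1.5]
noz [ 0.4758 -0.1771  0.098 ] off mm [3.9 4.3]
dish [ 0.5884 -0.0437  0.01  ] off mm [ 2.4 -0.7]
spec [0.5948 0.0566 0.008 ] off mm [4.2 0.1]
high [ 0.46443037 -0.24940783  0.025     ] [-0.00266963 -0.00020783]
{'time': 43.125, 'ft_force': array([ 0.23028675, -0.52259839,  0.2511695 ])}
the job is handed in; nothing more can be done
None
```

Both kits are made up and the job is handed in at 43.1 s of the 120 s allowed; no verdict was reported.

| Thing | Tray and pocket | Last measured offset from pocket centre (x, y) |
|---|---|---|
| High mould stack | tray_two, right | −3, 0 mm (top camera) |
| White nozzle bottle | tray_two, left | 4, 4 mm (wrist camera, at the tip) |
| Low mould stack | tray_three, middle | 0, 1 mm (wrist camera) |
| Wax block | tray_three, left | 1, −2 mm (wrist camera) |
| Brown dropper bottle | tray_three, right | 6, −2 mm (wrist camera, at the bulb) |

- **Final check:** The last side picture shows everything standing upright in its pocket. All offsets are inside the 17 mm (x) and 15 mm (y) limits. The gripper was clear, at z = 0.41 m, with no force on it beyond sensor noise.
- **Dish and cassette:** They measured 2 mm and 4 mm from their first positions. The arm never went close to them, and the cameras themselves differ by about that much.
- **What disagreed:**
  - The gripper read about 25 mm on both mould stacks, where 28 and 30 mm were stated. It read about 32 mm on the wax and dropper bottle, close to their true sizes. Both stacks lifted and stayed level.
  - The cameras differed by 2 to 5 mm on the same points.
- **Not measured directly:** Final heights and tilts were judged only from the pictures and from the tool height at release, which was 2.9 to 3.1 mm above the pick height for four things, against the 3 mm pocket floor. The dropper bottle's exact release height was not read.

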